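Complete the spacer set and hold the control box's lid open

TASK

I need four equal spacers for the power supply inside the grey control box: of the three loose ones on the bench, pick the one as long as those in the black parts tray, stand it upright in the tray's empty compartment and let go of it. Then lift the box's lid by its bow handle and hold it open at 60 degrees from shut, give or take 6, so that I can get both hands in; it falls shut by itself, so finish while you are still holding it there. Leave all the other things where they are.

Things in the scene. Friction and masses are not known exactly. Their poses are not given: they have to be found in the camera images.
- cbox: grey sheet-steel control box lying on its back, fixed, 200 (its x) x 300 (its y) x 120 mm high; origin at the centre of its underside; its -x side (five cable entries and a key switch) is the front, more or less towards the robot; the lid is on top, hinged along the rear (+x) edge
- lid (a joint): angle of the control box's lid in rad: 0 shut, growing as its front edge swings up and back, stop at 1.4 (80 degrees); the lid is a 3 mm plate of about 0.7 kg, level when shut with its top face 123.5 mm above the table, and falls shut from every angle when let go (no spring, no stay)
- lid_handle (a point): middle of the bar of the lid's bow handle: round bar of 12 mm diameter along the box's y axis, 110 mm between its two legs, bar axis 35 mm above the lid's top face, 26 mm behind the lid's front edge (178 mm ahead of the hinge axis, 38 mm above it when shut, 158.5 mm above the table); the point turns with the lid; its y axis lies along the bar
- lid_hinge (a point): middle of the lid's hinge axis, at the box's rear top edge, 120.5 mm above the table; the axis is the box's y axis; the point turns with the lid
- tray: black shallow plastic parts tray, fixed to the table, 130 x 130 x 16 mm, floor and walls 3 mm, one divider each way: four compartments of 60 x 60 mm, 64 mm centre to centre; origin at the centre of its underside
- tray_free (a point): centre of the floor (3 mm above the table) of the tray's one empty compartment, the one towards the tray's -x and -y; axes as the tray's
- spacer_30: loose round aluminium spacer with a small bore, 24 mm diameter, 30 mm long, standing on the table; origin at the centre of its underside, z up along it
- spacer_40: loose round aluminium spacer with a small bore, 24 mm diameter, 40 mm long (same as the three in the tray), about 40 g, standing on the table; origin at the centre of its underside, z up along it
- spacer_50: loose round aluminium spacer with a small bore, 24 mm diameter, 50 mm long, standing on the table; origin at the centre of its underside, z up along it
- set1: spacer of the set, 24 mm diameter, 40 mm long, standing in the tray's far left (+x, +y) compartment; origin at the centre of its underside
- set2: spacer of the set, 24 mm diameter, 40 mm long, standing in the tray's far right (+x, -y) compartment; origin at the centre of its underside
- set3: spacer of the set, 24 mm diameter, 40 mm long, standing in the tray's near left (-x, +y) compartment; origin at the centre of its underside
- screwdriver: screwdriver with a red handle, 190 mm, loose, to be left alone; origin at its underside
- brush: hand brush with a wooden handle, loose, to be left alone; origin at its underside
- carton: small white and red carton, 45 x 85 x 25 mm, loose, to be left alone; origin at its underside
- footswitch: grey foot switch, 105 x 75 x 45 mm, loose, to be left alone; origin at its underside
- screwjar: clear jar of 64 mm diameter with a white cap, 75 mm high, loose, to be left alone; origin at its underside
- gland: black plastic cable gland standing on end, 30 mm diameter, 36 mm high, loose, to be left alone; origin at its underside

How it is judged (in metres and radians):
On the way, in this order (a step that is already met when the one before it is completed fails the run):
1. the 40 mm spacer stands released in the tray's empty compartment while the lid is still shut (x of spacer_40 in the frame of tray_free between -0.022 and 0.022 m and y of spacer_40 in the frame of tray_free between -0.022 and 0.022 m and z of spacer_40 in the frame of tray_free between -0.004 and 0.004 m and angle between spacer_40's own z axis and vertical below 0.12 rad and linear speed of spacer_40 below 0.02 m/s and contact force between spacer_40 and the fingers below 0.1 N and value of joint lid below 0.08 rad), for 0.2 s.
2. the fingers have the lid lifted by 20 degrees or more (value of joint lid above 0.349066 rad and contact force between lid and the fingers above 0.5 N), for 0.2 s.
At the end, for the whole second after the job is handed in: 40 mm spacer upright (7 deg), released, at rest in the empty compartment; lid still at 54 to 66 degrees for the last second, held by the fingers (over 0.5 N), no loose thing against it; all other things within 30 mm of their start (x of spacer_40 in the frame of tray_free between -0.022 and 0.022 m and y of spacer_40 in the frame of tray_free between -0.022 and 0.022 m and z of spacer_40 in the frame of tray_free between -0.004 and 0.004 m and angle between spacer_40's own z axis and vertical below 0.12 rad and linear speed of spacer_40 below 0.02 m/s and contact force between spacer_40 and the fingers below 0.1 N and value of joint lid between 0.942478 and 1.15192 rad and velocity of joint lid between -0.1 and 0.1 rad/s and contact force between lid and the fingers above 0.5 N and distance of each of spacer_30, spacer_50, screwdriver, brush, carton, footswitch, screwjar, gland, set1, set2, set3 from where it was at the start of the episode below 0.03 m and contact force between lid and screwdriver below 0.1 N and contact force between lid and brush below 0.1 N and contact force between lid and carton below 0.1 N and contact force between lid and footswitch below 0.1 N and contact force between lid and screwjar below 0.1 N and contact force between lid and gland below 0.1 N and contact force between lid and spacer_30 below 0.1 N and contact force between lid and spacer_50 below 0.1 N and contact force between lid and spacer_40 below 0.1 N); the arm keeps its last pose, push and grip.
It fails at once if another thing than the 40 mm spacer is moved by more than 30 mm (distance of any of spacer_30, spacer_50, screwdriver, brush, carton, footswitch, screwjar, gland, set1, set2, set3 from where it was at the start of the episode above 0.03 m).
It also fails if it takes over 54 s, if anything falls off the work surface, if the arm or the gripper's body presses on something with over 40 N, if the wrist force passes 120 N, or if a joint passes its speed limit or range.

ROBOT

A 6-joint arm with a two-finger parallel gripper is mounted at the origin on the work surface. World frame = base frame: x ahead of the robot, y to its left, z up, the work surface at z = 0. Lengths are in mm, angles in rad, forces in N, time in s.
With the tool pointing down it reaches from about 275 to 750 mm from the base axis. Payload 10.2 kg.
Tool frame: the origin (TCP) lies at the very end of the fingers, on their centre line; the grasp point (between the pads) lies 19 mm behind it; y points along the fingers, z is the direction in which the jaws open and shut, and the axes are right-handed (so a half turn about y gives the same grasp; the last joint's range is limited). The gripper opens to 85 mm and grips with 20 to 120 N. Pads are 22 mm wide; open, the fingers measure 114 mm over their backs; the gripper's body (76 mm by 85 mm) begins 54 mm behind the grasp point. The pads swing forward as they close: fully open they stand 13 mm farther back than shut.
Start: joints at [0.927, 0.313, 1.498, -0, 1.331, -0.223], TCP at [214.471, 479.201, 231.294] pointing down, gripper open.
Joint ranges: [-2.94, 2.94], [-0.97, 2.17], [0.19, 2.56], [-1.23, 4.37], [0.02, 3.11], [-2.88, 2.88]. Speed limits (rad/s): [2.39, 2.39, 3.01, 3.14, 3.14, 3.14].

INTERFACE

Orientations are given as [roll, pitch, yaw] about the fixed x, y, z axes, in that order (R = Rz(yaw) Ry(pitch) Rx(roll)).
In Python, from station import get_state, grab_frame, hand_in gives the robot as it stands. The module is installed in compiled form; this text tells all that it offers.
- The arm moves only by the tool send_rows, never from a script. Its argument "series" is one flat list of numbers, 7 for each row, row after row: the shift along the tool's x, y, z as a fraction of full scale, then the turn, a rotation vector about the tool's x, y, z as a fraction of full scale, then the opening, from -1 (shut) to 1 (fully open), so that 0 is half open. In form: [tx, ty, tz, ax, ay, az, grip, tx, ty, tz, ax, ay, az, grip, ...]. A call has 1 to 12 rows; each row is the pose to reach, as a shift and turn from the pose measured when the call began, along the tool's axes at that moment, turning the shorter way round; what a row does not reach only later rows make up. Full scale, the value 1, is 800 mm for a shift and 2 pi rad for a turn. A row lasts 1/10 s, in which the tool goes at most 50 mm and 8.59 degrees, less where a joint would pass 70% of its speed; a pose out of reach is approached as far as the arm can. A call with a number of a shift or a turn outside -1 to 1 is refused whole. A call with a gripper value outside its range is refused whole. The fingers move at their own pace and stop on an object; "grip_force" is the grip in N (left out, the last holds). Time passes only in rows, so rows that repeat a pose let the fingers close. It gives the time, the measured TCP pose, the force and the opening at its end, in the units of the state.
- get_state(): the state, without advancing time (a new reading comes with each control period).
- grab_frame(name): name is "scene" or "top" or "wrist"; returns a dict with "frame" (400x640x3 uint8, red, green, blue), "range_z" (400x640 float32, mm along the optical axis (not along the pixel's ray), 0 where there is no reading), "fx", "fy", "cx", "cy" (pixels), "rvec" (rotation vector, rad) and "tvec" (3), from world to camera coordinates, as OpenCV has them. Camera axes: x right, y down, z forward; pixel columns grow to the right and rows downward; lengths in mm; the calibration is good to about 2 mm. A picture is of the moment at which its call begins.
- hand_in(): hands the job in, once; it reports no verdict.
The state is a dict: "time": time; "qpos": joint angles; "dq": joint speeds; "joint_torque": joint torques, N m; "tcp_pos": TCP position; "eef_rot": TCP orientation; "contact_force": force on the tool from outside, world axes, zero at the start; "ft_torque": the same for the moment, N m; "grip_width": finger opening in mm.
Only numpy, scipy, OpenCV 4.12 (cv2) and the standard library are available. Lean on these libraries where they do the work, as an engineer would, in place of code of your own. Each camera call takes 0.05 s, during which the arm holds its last target. There are 200 camera calls.

## Working session

There is one attempt and no reset: what is moved stays moved. The work goes in short steps, Python scripts to look and compute and a tool call to move; the robot and the scene stay as the last step left them, time stands still between calls to the robot, and variables do not carry over. Pictures are saved under pics/ and viewed, about 8 in all and at most 12, crops included, and the job is handed in when it is done.

Besides the shell and the picture viewer there is one more tool, called after "Call:" as name(argument=value, ...) on one line, values as JSON. send_rows: Moves the arm, as the interface text tells. Its arguments: {"type":"object","properties":{"series":{"type":"array"},"grip_force":{"type":"number"}},"required":["series"]}

```bash
mkdir -p pics; cat > h.py <<'E'
import numpy as np, cv2
from station import get_state, grab_frame
from scipy.spatial.transform import Rotation as R
def grab(n):
    f=grab_frame(n); np.savez(f'{n}.npz',**f); return f
def cloud(f):
    Z=np.asarray(f['range_z'],float); v,u=np.mgrid[:Z.shape[0],:Z.shape[1]]
    P=np.stack([(u-f['cx'])/f['fx']*Z,(v-f['cy'])/f['fy']*Z,Z],-1)
    M=cv2.Rodrigues(np.asarray(f['rvec'],float))[0]
    W=(P-np.asarray(f['tvec'],float).ravel())@M
    W[Z<=0]=np.nan; return W
E
python3 - <<'E'
from h import *
s=get_state(); print({k:np.round(v,3) for k,v in s.items()})
for n in('scene','top'):
    f=grab(n); cv2.imwrite(f'pics/{n}0.png',f['frame'][:,:,::-1])
    M=cv2.Rodrigues(np.asarray(f['rvec'],float))[0]; print(n,f['fx'],-M.T@np.ravel(f['tvec']))
E
```

```text
{'time': np.float64(0.0), 'qpos': array([ 0.927,  0.313,  1.498,  0.   ,  1.331, -0.223]), 'dq': array([-0.   , -0.001,  0.   , -0.   ,  0.002,  0.002]), 'joint_torque': array([-0.0000e+00, -4.1226e+01, -2.5974e+01, -0.0000e+00,  4.0000e-03,
        0.0000e+00]), 'tcp_pos': array([214.293, 478.983, 230.735]), 'eef_rot': array([-1.572,  0.   , -0.421]), 'contact_force': array([ 0.297, -0.094, -0.423]), 'ft_torque': array([-0.035, -0.027,  0.055]), 'grip_width': np.float64(85.164)}
scene 467.2406455671303 [1080.61442394  778.48004133 1264.15579989]
top 464.93152800971956 [ 359.21561988  -17.77816904 1501.36713719]
```

View pics/top0.png

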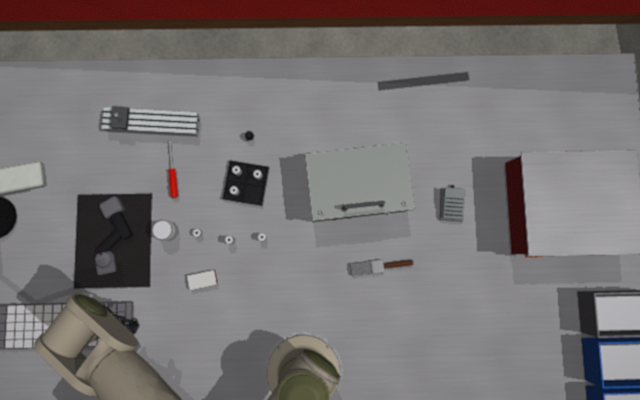

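View pics/scene0.png

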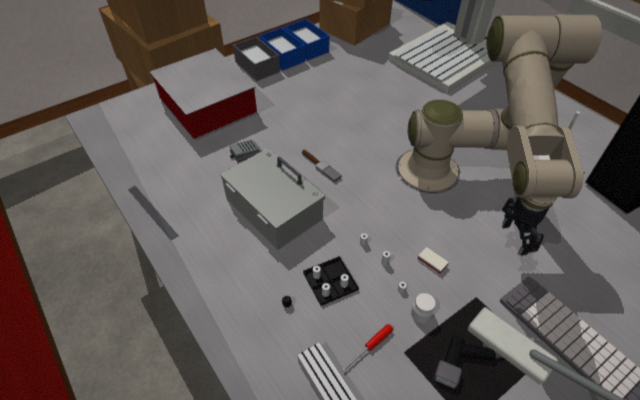

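The top view shows the three loose spacers at about (197,233), (229,240) and (262,237). The tray is at (245,183) with its near-right compartment (256,192) empty. The box is at (360,182), with its handle bar from (340,207) to (383,204). Next I measure these from the depth image.

```bash
cat > m.py <<'E'
from h import *
f=dict(np.load('top.npz')); W=cloud(f); Z=W[:,:,2]
print('table',np.nanmedian(Z[215:225,270:300]))
def blob(u,v,r,lo,hi):
    w=W[v-r:v+r+1,u-r:u+r+1].reshape(-1,3); w=w[(w[:,2]>lo)&(w[:,2]<hi)]; return w
for n,(u,v) in dict(A=(197,233),B=(229,240),C=(262,237)).items():
    w=blob(u,v,10,15,70); h=np.percentile(w[:,2],85); t=w[w[:,2]>h-5]
    print(n,len(w),'h',h,'top c',t.mean(0),'midrange',(t.min(0)+t.max(0))/2, np.ptp(t,axis=0))
    print(np.round(np.sort(w[:,2])[-20:],0))
for n,(u,v) in dict(s1=(235,168),s2=(261,173),s3=(232,190)).items():
    w=blob(u,v,7,30,70); h=np.percentile(w[:,2],80); t=w[w[:,2]>h-5]; print(n,h,t.mean(0))
# lid
m=(Z>113)&(Z<134); m[:, :290]=0; m[:,430:]=0; m[:130]=0; m[230:]=0
p=W[m]; r=cv2.minAreaRect(p[:,:2].astype(np.float32)); print('lid',r,np.median(p[:,2]),cv2.boxPoints(r))
m=(Z>145)&(Z<175); m[:, :290]=0; m[:,430:]=0; m[:130]=0; m[230:]=0
p=W[m]; r=cv2.minAreaRect(p[:,:2].astype(np.float32)); print('handle',len(p),r,np.median(p[:,2]),cv2.boxPoints(r))
# tray
g=f['frame'].astype(int).sum(2)<150; m=g&(np.abs(Z-8)<25); m[:, :215]=0; m[:,275:]=0; m[:150]=0; m[215:]=0
p=W[m]; r=cv2.minAreaRect(p[:,:2].astype(np.float32)); print('tray',len(p),r,cv2.boxPoints(r))
a=f['frame'][120:280,180:440,::-1]; a=cv2.resize(a,None,fx=3,fy=3,interpolation=cv2.INTER_CUBIC); cv2.imwrite('pics/c1.png',a)
E
python3 m.py
```

```text
table -0.0740011502391188
A 52 h 32.20605568629414 top c [437.84075408 325.02851684  30.38225015] midrange [436.70315609 325.15625015  31.6283771 ] [19.0889641  22.44576189  8.68314905]
[30. 30. 30. 31. 31. 31. 31. 31. 31. 32. 32. 32. 32. 33. 33. 33. 33. 34.
 35. 36.]
B 57 h 51.20236419522865 top c [411.54556774 220.40166824  49.50133514] midrange [412.09764278 220.11012333  50.8778145 ] [18.85390049 19.64467288  9.05345968]
[49. 49. 50. 50. 51. 51. 51. 51. 51. 51. 51. 51. 51. 51. 52. 52. 52. 53.
 54. 55.]
C 47 h 42.04367015608957 top c [420.07688951 119.30318684  40.52580216] midrange [419.84619322 120.10378675  43.5595763 ] [19.10210438 22.56594207 12.93990533]
[39. 40. 40. 40. 40. 40. 41. 41. 41. 41. 41. 42. 42. 42. 43. 43. 45. 47.
 47. 50.]
s1 45.91534881466693 [633.13786532 199.18486991  44.57146764]
s2 45.33307661256114 [619.27609996 132.65630043  43.908463  ]
s3 44.966604663866605 [568.75674819 207.31958261  44.34914314]
lid ((581.2295532226562, -182.82081604003906), (210.83154296875, 309.1410217285156), 5.237339973449707) 123.7583089167937 [[ 462.14444   -38.518135]
 [ 490.3633   -346.36856 ]
 [ 700.3147   -327.1235  ]
 [ 672.0958    -19.273071]]
handle 169 ((502.368896484375, -188.6480712890625), (12.243075370788574, 117.49259948730469), 5.394909381866455) 162.6419722034388 [[ 490.75116 -130.73755]
 [ 501.7978  -247.70969]
 [ 513.98663 -246.5586 ]
 [ 502.94    -129.58646]]
tray 1219 ((597.1016845703125, 174.21542358398438), (127.43235778808594, 125.72842407226562), 79.48802947998047) [[523.6681   123.03761 ]
 [647.2864   100.099594]
 [670.5353   225.39323 ]
 [546.917    248.33125 ]]
```

View pics/c1.png

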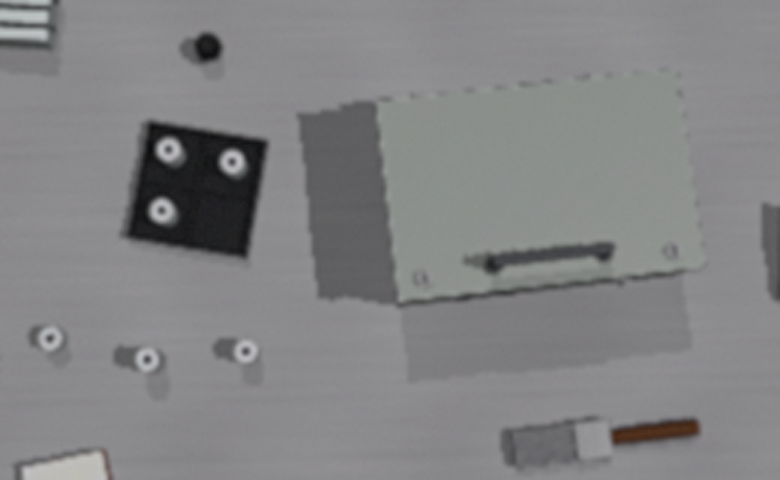

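C is the 40 mm spacer (A measures about 31 and B about 50), standing at about (420, 119.5). The tray centre is (597,174) with yaw about -10.5°, which puts the free compartment at about (560,149). The box yaw is about 5.2° and the handle measures about (502.5,-188.5). The helper below converts target poses to rows.

```bash
cat >> h.py <<'E'
def to(p,yaw,tilt=0,s=None):
    """row for TCP at p, tool down with yaw; tilt: turn about box y axis (deg)"""
    s=s or get_state(); R0=R.from_euler('xyz',s['eef_rot'])
    T=R.from_euler('z',yaw)*R.from_euler('x',-np.pi/2)
    if tilt: T=R.from_rotvec(np.radians(tilt)*np.array([-np.sin(YB),np.cos(YB),0]))*T
    sh=R0.inv().apply(np.array(p)-s['tcp_pos'])/800; rv=(R0.inv()*T).as_rotvec()/(2*np.pi)
    return np.round(np.r_[sh,rv],4).tolist()
YB=np.radians(5.24)
def st():
    s=get_state(); print({k:np.round(s[k],3).tolist() for k in('time','tcp_pos','eef_rot','contact_force','grip_width','qpos')})
E
python3 -c "
from h import *
print(to([420,119.5,180],-1.479)); print(to([420,119.5,75],-1.479))"
```

```text
[0.4182, 0.0637, -0.3051, 0.0002, 0.1684, 0.0001]
[0.4183, 0.195, -0.305, 0.0002, 0.1684, 0.0001]
```

Call:
send_rows(series=[0.4182,0.0637,-0.3051,0,0.1684,0,0.06,0.4182,0.0637,-0.3051,0,0.1684,0,0.06,0.4182,0.0637,-0.3051,0,0.1684,0,0.06,0.4182,0.0637,-0.3051,0,0.1684,0,0.06,0.4182,0.0637,-0.3051,0,0.1684,0,0.06,0.4182,0.0637,-0.3051,0,0.1684,0,0.06,0.4182,0.0637,-0.3051,0,0.1684,0,0.06,0.4182,0.0637,-0.3051,0,0.1684,0,0.06,0.4182,0.0637,-0.3051,0,0.1684,0,0.06,0.4182,0.15,-0.3051,0,0.1684,0,0.06,0.4182,0.17,-0.3051,0,0.1684,0,0.06,0.4182,0.17,-0.3051,0,0.1684,0,0.06], grip_force=30)

```text
time: 1.3
tcp_pos: [417.4, 119.2, 91.7]
eef_rot: [-1.58, -0.0, -1.479]
contact_force: [0.3, -0.0, 0.8]
grip_width: 45.1
```

```bash
python3 - <<'E'
from h import *
st(); f=grab('wrist'); cv2.imwrite('pics/w1.png',f['frame'][:,:,::-1])
W=cloud(f); 
m=(W[:,:,2]>30)&(W[:,:,2]<55)&(abs(W[:,:,0]-420)<25)&(abs(W[:,:,1]-119)<25)
p=W[m]; print(len(p)); t=p[p[:,2]>np.percentile(p[:,2],60)-3] if len(p) else p; print(t.mean(0),(t.min(0)+t.max(0))/2,np.ptp(t,axis=0)) if len(p) else 0
print(to([420,119.5,12],-1.479))
E
```

```text
{'time': 1.3, 'tcp_pos': [417.357, 119.181, 91.685], 'eef_rot': [-1.58, -0.0, -1.479], 'contact_force': [0.32, -0.022, 0.772], 'grip_width': 45.131, 'qpos': [0.007, 0.3, 1.928, -0.001, 0.923, -0.083]}
1287
[420.04177583 122.72586703  41.07991011] [420.14157803 122.17452082  40.57839071] [23.01801604 23.52286994  4.57128302]
[-0.0001, 0.1028, 0.0017, 0.0007, 0.0, 0.0001]
```

View pics/w1.png

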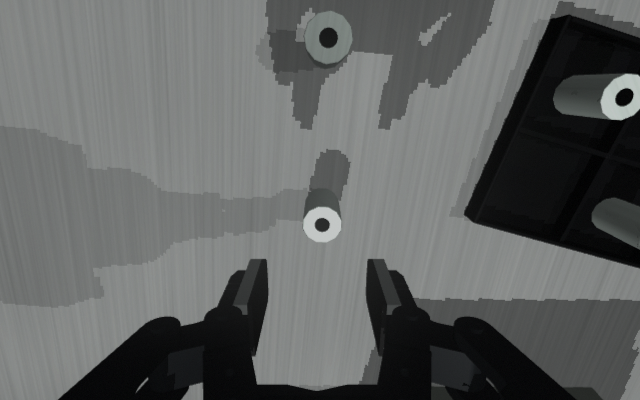

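The wrist picture shows the spacer top at (322,224), midway between the fingers, with height about 40.6 and centre about (420,122). Now I descend and grip.

Call:
send_rows(series=[-0.003,0.03,0.003,0,0,0,0.06,-0.003,0.06,0.003,0,0,0,0.06,-0.003,0.09,0.003,0,0,0,0.06,-0.003,0.1,0.003,0,0,0,0.06,-0.003,0.1,0.003,0,0,0,0.06,-0.003,0.1,0.003,0,0,0,-1,-0.003,0.1,0.003,0,0,0,-1,-0.003,0.1,0.003,0,0,0,-1,-0.003,0.1,0.003,0,0,0,-1,-0.003,0.1,0.003,0,0,0,-1,-0.003,0.1,0.003,0,0,0,-1], grip_force=30)

```text
time: 2.45
tcp_pos: [421.8, 122.0, 15.7]
eef_rot: [-1.573, -0.001, -1.479]
contact_force: [-1.2, 0.2, 6.5]
grip_width: 23.1
```

```bash
python3 - <<'E'
from h import *
st(); z=get_state()['tcp_pos'][2]
print(to([420,121,95],-1.479)); print(to([560,149,95],-1.479)); print(to([560,149,z+4],-1.479))
E
```

```text
{'time': 2.45, 'tcp_pos': [421.796, 121.998, 15.732], 'eef_rot': [-1.573, -0.001, -1.479], 'contact_force': [-1.178, 0.174, 6.481], 'grip_width': 23.054, 'qpos': [0.014, 0.452, 1.971, -0.001, 0.72, -0.077]}
[0.0011, -0.0991, -0.0025, 0.0003, 0.0, 0.0001]
[-0.0177, -0.0994, 0.1749, 0.0003, 0.0, 0.0001]
[-0.0178, -0.0054, 0.1751, 0.0003, 0.0, 0.0001]
```

Call:
send_rows(series=[0,-0.04,0,0,0,0,-1,0,-0.099,0,0,0,0,-1,-0.009,-0.099,0.06,0,0,0,-1,-0.0177,-0.099,0.12,0,0,0,-1,-0.0177,-0.099,0.1749,0,0,0,-1,-0.0177,-0.099,0.1749,0,0,0,-1,-0.0177,-0.099,0.1749,0,0,0,-1,-0.0177,-0.099,0.1749,0,0,0,-1,-0.0177,-0.099,0.1749,0,0,0,-1])

```text
time: 3.35
tcp_pos: [559.2, 149.0, 95.2]
eef_rot: [-1.573, -0.001, -1.479]
contact_force: [0.7, 0.4, 0.3]
grip_width: 23.0
```

```bash
python3 - <<'E'
from h import *
st(); f=grab('wrist'); cv2.imwrite('pics/w2.png',f['frame'][:,:,::-1])
W=cloud(f); tcp=get_state()['tcp_pos']
d=W-tcp; m=(abs(d[:,:,0])<16)&(abs(d[:,:,1])<20)&(d[:,:,2]>-30)&(d[:,:,2]<40)
v,u=np.where(m); print(len(u)); 
if len(u): print(np.percentile(W[m],[2,10,50,90,98],axis=0),u.min(),u.max(),v.min(),v.max())
# tray in wrist: dark low pixels
print(to([560,149,tcp[2]-75],-1.479))
E
```

```text
{'time': 3.35, 'tcp_pos': [559.212, 149.0, 95.22], 'eef_rot': [-1.573, -0.001, -1.479], 'contact_force': [0.684, 0.351, 0.349], 'grip_width': 23.041, 'qpos': [0.058, 0.565, 1.496, -0.001, 1.083, -0.033]}
6511
[[544.39320269 139.12162908  84.82883377]
 [547.51391015 143.32686499  96.95811974]
 [559.53883721 156.68355861 120.16665617]
 [571.92439277 160.66488895 132.89851868]
 [574.31440683 161.09697851 134.32548584]] 272 363 236 351
[0.0, 0.0937, 0.001, 0.0003, 0.0, 0.0001]
```

View pics/w2.png

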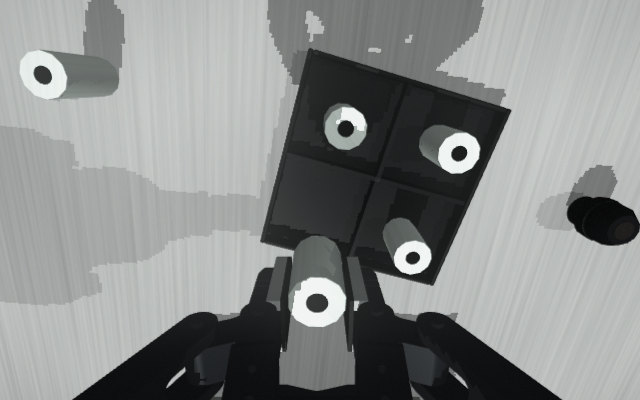

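The wrist view shows the spacer held upright, top at (317,302). The empty compartment has its corners at about (290,152), (378,180), (352,258) and (262,240). I check both in world coordinates.

```bash
python3 - <<'E'
from h import *
f=dict(np.load('wrist.npz')); W=cloud(f)
c=np.array([[290,152],[378,180],[352,258],[262,240]])
M=cv2.Rodrigues(np.asarray(f['rvec'],float))[0]; C=-M.T@np.ravel(f['tvec'])
def ray(u,v,z):
    d=M.T@np.array([(u-f['cx'])/f['fx'],(v-f['cy'])/f['fy'],1]); return C+d*(z-C[2])/d[2]
q=np.array([ray(u,v,16) for u,v in c]); print(q.round(1),q.mean(0))
print('floor',np.nanmedian(W[190:215,300:340,2]), W[205,320])
print('top z',np.nanmedian(W[312:322,305:330,2]), 'centre',ray(317,302,95.2+24.3))
E
```

```text
[[538.7 188.5  16. ]
 [597.8 175.2  16. ]
 [587.8 116.5  16. ]
 [523.3 124.7  16. ]] [561.89298203 151.2291475   16.        ]
floor 4.174395321589398 [561.73110127 150.56714342   5.17710542]
top z 120.57234439542046 centre [559.9824217  148.94549571 119.5       ]
```

Call:
send_rows(series=[-0.001,0.03,0.0015,0,0,0,-1,-0.001,0.06,0.0015,0,0,0,-1,-0.001,0.085,0.0015,0,0,0,-1,-0.001,0.09,0.0015,0,0,0,-1,-0.001,0.0945,0.0015,0,0,0,-1,-0.001,0.0955,0.0015,0,0,0,-1,-0.001,0.0955,0.0015,0,0,0,-1])

```text
time: 4.1
tcp_pos: [560.8, 149.9, 19.7]
eef_rot: [-1.571, -0.001, -1.479]
contact_force: [0.4, -0.4, -0.3]
grip_width: 22.9
```

Call:
send_rows(series=[0,0.0015,0,0,0,0,-1,0,0.0025,0,0,0,0,-1,0,0.0025,0,0,0,0,-1,0,0.0025,0,0,0,0,-1])

```text
time: 4.5
tcp_pos: [561.2, 149.9, 18.8]
eef_rot: [-1.57, -0.001, -1.479]
contact_force: [-1.4, -0.1, 5.8]
grip_width: 22.8
```

The force reads 5.8 N up, so the spacer is touching the floor. I open slightly, then rise.

Call:
send_rows(series=[0,0,0,0,0,0,-0.1,0,0,0,0,0,0,-0.1,0,0,0,0,0,0,-0.1,0,0,0,0,0,0,-0.1,0,-0.03,0,0,0,0,-0.1,0,-0.06,0,0,0,0,-0.1,0,-0.12,0,0,0,0,-0.1,0,-0.2,0,0,0,0,-0.1,0,-0.26,0,0,0,0,-0.1,0,-0.26,0,0,0,0,-0.1,0,-0.26,0,0,0,0,-0.1])

```text
time: 5.6
tcp_pos: [561.6, 150.2, 228.6]
eef_rot: [-1.566, -0.001, -1.479]
contact_force: [0.1, 0.5, -1.4]
grip_width: 38.6
```

```bash
python3 - <<'E'
from h import *
st(); f=grab('wrist'); cv2.imwrite('pics/w3.png',f['frame'][:,:,::-1])
W=cloud(f); m=(W[:,:,2]>38)&(W[:,:,2]<50)&(np.hypot(W[:,:,0]-561,W[:,:,1]-150)<25)
p=W[m]; print(len(p),p.mean(0),(p.min(0)+p.max(0))/2,np.ptp(p,axis=0))
# handle / lid refit from top view, lid rear edge region
for z in (300,250): print(to([502.5,-188.5,z],-1.479))
E
```

```text
{'time': 5.6, 'tcp_pos': [561.622, 150.161, 228.593], 'eef_rot': [-1.566, -0.001, -1.479], 'contact_force': [0.127, 0.545, -1.385], 'grip_width': 38.649, 'qpos': [0.06, 0.437, 1.328, -0.001, 1.371, -0.032]}
466 [561.37280244 150.63467109  43.94846614] [561.6171129  150.27301553  42.03905647] [22.75219126 22.72996484  7.95941552]
[0.4148, -0.0919, -0.1115, -0.0002, 0.0, 0.0001]
[0.4147, -0.0294, -0.1115, -0.0002, 0.0, 0.0001]
```

View pics/w3.png

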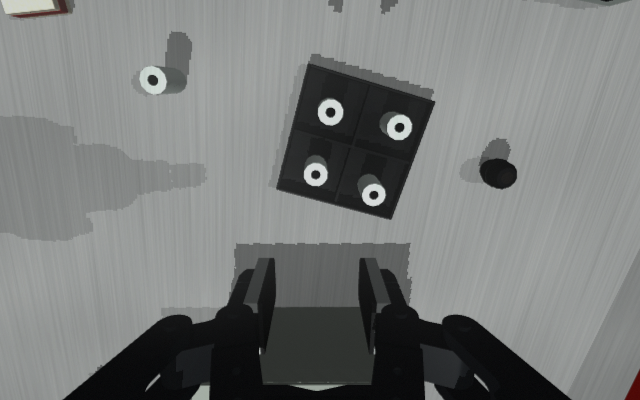

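The spacer stands upright in the compartment at (561.4,150.4), top near 43, and sits at (316,174) in the picture. Next is the handle.

Call:
send_rows(series=[0.06,-0.02,-0.015,0,0,0,0,0.12,-0.02,-0.03,0,0,0,0,0.18,-0.02,-0.05,0,0,0,0,0.24,-0.02,-0.065,0,0,0,0,0.3,-0.02,-0.08,0,0,0,0,0.36,-0.01,-0.1,0,0,0,0,0.4148,0,-0.1115,0,0,0,0,0.4148,0,-0.1115,0,0,0,0,0.4148,0,-0.1115,0,0,0,0,0.4148,0,-0.1115,0,0,0,0])

```text
time: 6.65
tcp_pos: [502.5, -187.5, 225.5]
eef_rot: [-1.571, 0.001, -1.478]
contact_force: [-0.3, -0.2, 0.3]
grip_width: 42.6
```

```bash
python3 - <<'E'
from h import *
st(); f=grab('wrist'); cv2.imwrite('pics/w4.png',f['frame'][:,:,::-1])
W=cloud(f); m=(W[:,:,2]>150)&(W[:,:,2]<172)&(abs(W[:,:,0]-502)<25)&(abs(W[:,:,1]+180)<100)
p=W[m]; print(len(p)); r=cv2.minAreaRect(p[:,:2].astype(np.float32)); print(r,np.percentile(p[:,2],[5,50,95]),p[:,1].min(),p[:,1].max())
E
```

```text
{'time': 6.65, 'tcp_pos': [502.48, -187.482, 225.466], 'eef_rot': [-1.571, 0.001, -1.478], 'contact_force': [-0.307, -0.177, 0.336], 'grip_width': 42.609, 'qpos': [-0.576, 0.343, 1.472, 0.0, 1.327, -0.669]}
3288
((502.9539794921875, -186.96437072753906), (11.996413230895996, 120.5569839477539), 5.263929843902588) [161.21325034 164.68497689 166.2325626 ] -246.84686694224268 -126.92921750950387
```

View pics/w4.png

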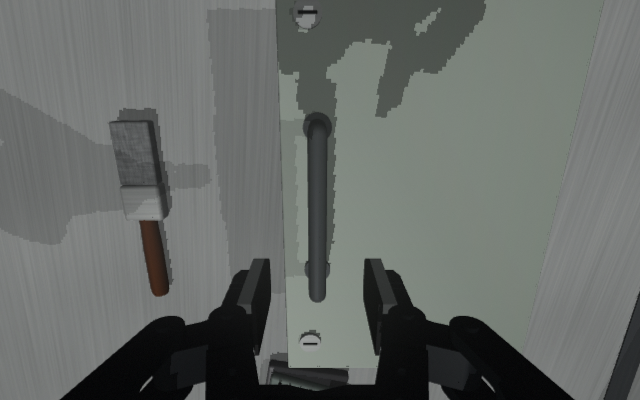

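The wrist view shows the bar from (317,125) to (317,295), centred between the pads at about (503,-187) with its top at 164.5 and yaw 5.26°. Now I descend and grip.

Call:
send_rows(series=[0,0.04,0.0005,0,0,0,0,0,0.07,0.0005,0,0,0,0,0,0.1,0.0005,0,0,0,0,0,0.1055,0.0005,0,0,0,0,0,0.1055,0.0005,0,0,0,0,0,0.1055,0.0005,0,0,0,0,0,0.1055,0.0005,0,0,0,-1,0,0.1055,0.0005,0,0,0,-1,0,0.1055,0.0005,0,0,0,-1,0,0.1055,0.0005,0,0,0,-1,0,0.1055,0.0005,0,0,0,-1,0,0.1055,0.0005,0,0,0,-1], grip_force=30)

```text
time: 7.9
tcp_pos: [502.7, -187.4, 142.3]
eef_rot: [-1.571, -0.0, -1.477]
contact_force: [-6.0, -0.2, 5.6]
grip_width: 10.9
```

```bash
cat > arc.py <<'E'
from h import *
import sys
# handle arc about hinge, tool tilting k*theta (turning with the lid for k=1)
s=get_state(); st()
def row(th,k,p0,tilt0,th0,g=-1):
    # grasp point follows the arc relative to the current pose (at lid angle th0, tilt tilt0 deg)
    R0=R.from_euler('xyz',s['eef_rot']); y=R0.apply([0,1,0]); off=16.5
    bx=np.array([np.cos(YB),np.sin(YB),0]); bz=np.array([0,0,1.]); ax=np.array([-np.sin(YB),np.cos(YB),0])
    P=lambda t:(-178*np.cos(t)+38*np.sin(t))*bx+(178*np.sin(t)+38*np.cos(t))*bz
    G0=s['tcp_pos']-off*y; G=G0+P(th)-P(th0)
    D=R.from_rotvec(ax*np.radians(np.degrees(th)*k-tilt0)); T=D*R0
    p=G+off*T.apply([0,1,0])
    sh=R0.inv().apply(p-s['tcp_pos'])/800; rv=(R0.inv()*T).as_rotvec()/(2*np.pi)
    return np.r_[sh,rv].round(4).tolist()+[g]
th0,k,tilt0=float(sys.argv[1]),float(sys.argv[2]),float(sys.argv[3])
for d in sys.argv[4:]: print(d,row(np.radians(float(d)),k,None,tilt0,np.radians(th0)))
E
python3 arc.py 0 0.25 0 2 5 9 13 17 21 25 29 30
```

```text
{'time': 7.9, 'tcp_pos': [502.667, -187.399, 142.293], 'eef_rot': [-1.571, -0.0, -1.477], 'contact_force': [-5.968, -0.243, 5.614], 'grip_width': 10.915, 'qpos': [-0.575, 0.423, 1.585, -0.001, 1.133, -0.669]}
2 [0.0, -0.0077, 0.0016, -0.0014, -0.0, 0.0, -1]
5 [0.0, -0.0192, 0.0045, -0.0035, -0.0, 0.0, -1]
9 [0.0, -0.0342, 0.0093, -0.0062, -0.0, 0.0, -1]
13 [0.0001, -0.0489, 0.0152, -0.009, -0.0, 0.0, -1]
17 [0.0001, -0.063, 0.022, -0.0118, -0.0, 0.0, -1]
21 [0.0001, -0.0767, 0.0299, -0.0146, -0.0, 0.0, -1]
25 [0.0001, -0.0897, 0.0386, -0.0174, -0.0, 0.0, -1]
29 [0.0001, -0.1021, 0.0483, -0.0201, -0.0, 0.0, -1]
30 [0.0002, -0.1051, 0.0508, -0.0208, -0.0, 0.0, -1]
```

Call:
send_rows(series=[0,-0.0077,0.0016,-0.0014,0,0,-1,0,-0.0192,0.0045,-0.0035,0,0,-1,0,-0.0342,0.0093,-0.0062,0,0,-1,0,-0.0489,0.0152,-0.009,0,0,-1,0,-0.063,0.022,-0.0118,0,0,-1,0,-0.0767,0.0299,-0.0146,0,0,-1,0,-0.0897,0.0386,-0.0174,0,0,-1,0,-0.1021,0.0483,-0.0201,0,0,-1,0,-0.1051,0.0508,-0.0208,0,0,-1,0,-0.1051,0.0508,-0.0208,0,0,-1,0,-0.1051,0.0508,-0.0208,0,0,-1,0,-0.1051,0.0508,-0.0208,0,0,-1])

```text
time: 9.1
tcp_pos: [542.0, -183.7, 226.8]
eef_rot: [-1.706, -0.0, -1.478]
contact_force: [-8.5, -0.9, 0.7]
grip_width: 10.6
```

```bash
cat > lid.py <<'E'
from h import *
# lid angle from scene + top depth: points of the lid plate, box frame
def lid(name):
    f=grab(name); W=cloud(f); H=np.array([680.5,-173.7,120.5])
    d=W-H; bx=d[...,0]*np.cos(YB)+d[...,1]*np.sin(YB); by=-d[...,0]*np.sin(YB)+d[...,1]*np.cos(YB); bz=d[...,2]
    c=f['frame'].astype(int); grey=(c.max(2)-c.min(2)<40)
    r=np.hypot(bx,bz); a=np.degrees(np.arctan2(bz,-bx))
    m=(abs(by)<140)&(abs(by)>70)&(r>60)&(r<200)&(bz>25)
    if m.sum()>50: print(name,m.sum(),'angle',np.percentile(a[m],[10,25,50,75,90]).round(1)); return f
    print(name,m.sum()); return f
if __name__=='__main__':
    for n in('top','scene'): lid(n)
E
python3 lid.py; python3 arc.py 30 0.25 7.5 34 38 42 46 50 54 57 59 60
```

```text
top 1109 angle [29.4 30.  30.6 31.3 32.2]
scene 1333 angle [29.  29.8 30.7 31.7 32.7]
{'time': 9.2, 'tcp_pos': [541.955, -183.741, 226.798], 'eef_rot': [-1.706, -0.0, -1.478], 'contact_force': [-8.71, -0.651, 0.569], 'grip_width': 10.835, 'qpos': [-0.497, 0.494, 1.253, -0.075, 1.507, -0.581]}
34 [0.0, -0.0128, 0.009, -0.0028, -0.0, 0.0, -1]
38 [0.0, -0.0249, 0.019, -0.0056, -0.0, 0.0, -1]
42 [0.0001, -0.0363, 0.0297, -0.0083, -0.0, 0.0, -1]
46 [0.0001, -0.0469, 0.0412, -0.0111, -0.0, 0.0, -1]
50 [0.0001, -0.0566, 0.0534, -0.0139, -0.0, 0.0, -1]
54 [0.0001, -0.0655, 0.0662, -0.0167, -0.0, 0.0, -1]
57 [0.0002, -0.0715, 0.0763, -0.0187, -0.0, 0.0, -1]
59 [0.0002, -0.0752, 0.0831, -0.0201, -0.0, 0.0, -1]
60 [0.0002, -0.077, 0.0866, -0.0208, -0.0, 0.0, -1]
```

The lid is at about 30° in both cameras and the forces are small, so I continue to 60°.

Call:
send_rows(series=[0,-0.0128,0.009,-0.0028,0,0,-1,0,-0.0249,0.019,-0.0056,0,0,-1,0,-0.0363,0.0297,-0.0083,0,0,-1,0,-0.0469,0.0412,-0.0111,0,0,-1,0,-0.0566,0.0534,-0.0139,0,0,-1,0,-0.0655,0.0662,-0.0167,0,0,-1,0,-0.0715,0.0763,-0.0187,0,0,-1,0,-0.0752,0.0831,-0.0201,0,0,-1,0,-0.077,0.0866,-0.0208,0,0,-1,0,-0.077,0.0866,-0.0208,0,0,-1,0,-0.077,0.0866,-0.0208,0,0,-1,0,-0.077,0.0866,-0.0208,0,0,-1])

```text
time: 10.4
tcp_pos: [617.7, -176.7, 281.0]
eef_rot: [-1.838, -0.002, -1.479]
contact_force: [-7.2, 0.3, 9.6]
grip_width: 10.4
```

```bash
python3 lid.py; python3 - <<'E'
from h import *
st(); s=get_state(); R0=R.from_euler('xyz',s['eef_rot']); g=s['tcp_pos']-16.5*R0.apply([0,1,0])
d=g-np.array([680.5,-173.7,120.5]); bx=d[0]*np.cos(YB)+d[1]*np.sin(YB); print('grasp: angle',np.degrees(np.arctan2(d[2],-bx))-12.05,'r',np.hypot(bx,d[2]))
f=dict(np.load('scene.npz')); cv2.imwrite('pics/s2.png',cv2.resize(f['frame'][100:340,180:500,::-1],None,fx=2.4,fy=2.4))
W=cloud(dict(np.load('top.npz'))); m=(W[:,:,2]>38)&(W[:,:,2]<50)&(np.hypot(W[:,:,0]-561,W[:,:,1]-150)<25); p=W[m]; print(len(p),p.mean(0) if len(p) else 0)
E
```

```text
top 590 angle [59.6 59.8 60.1 60.6 61.1]
scene 975 angle [58.9 59.5 60.2 61.1 62.1]
{'time': 10.5, 'tcp_pos': [617.646, -176.683, 280.981], 'eef_rot': [-1.838, -0.002, -1.479], 'contact_force': [-7.804, -0.095, 8.055], 'grip_width': 10.625, 'qpos': [-0.409, 0.742, 0.726, -0.136, 1.906, -0.531]}
grasp: angle 59.599421320815935 r 185.8468897435338
40 [560.99164698 147.76815092  42.96745046]
```

View pics/s2.png

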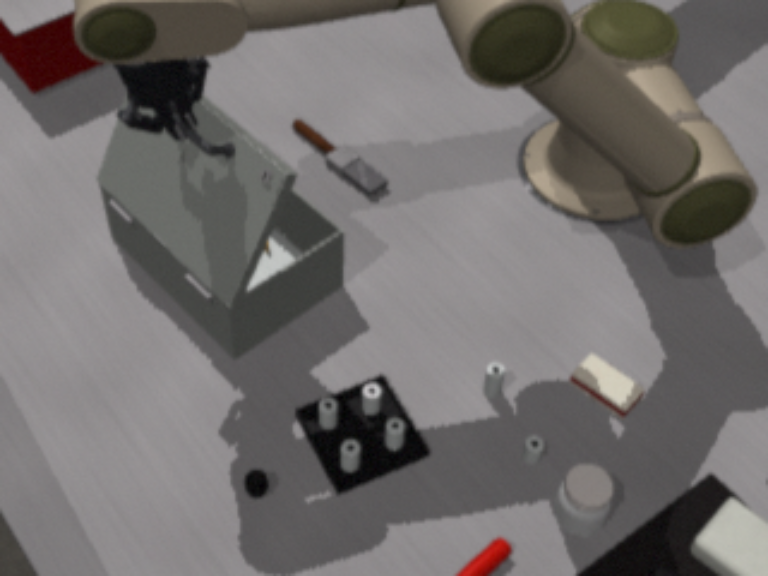

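The scene view shows the lid held open at about 60° by the fingers, with the box interior visible. All four spacers stand in the tray, and the rest of the bench looks undisturbed. I check that the pose is steady over a few frames, then hand in.

```bash
python3 - <<'E'
from lid import *
for i in range(4): lid('top'); s=get_state(); print(s['time'],s['tcp_pos'].round(2),np.abs(s['dq']).max().round(4),np.round(s['contact_force'],1))
from station import hand_in
print(hand_in())
E
```

```text
top 584 angle [59.5 59.8 60.1 60.6 61.1]
10.55 [ 617.64 -176.7   281.  ] 0.0014 [-7.6 -0.8  9.4]
top 594 angle [59.6 59.8 60.2 60.7 61.3]
10.6 [ 617.63 -176.72  280.98] 0.0009 [-7.4 -1.   8.8]
top 595 angle [59.6 59.8 60.1 60.6 61.1]
10.65 [ 617.64 -176.69  280.98] 0.0017 [-7.1  0.3  9. ]
top 591 angle [59.6 59.8 60.2 60.6 61.2]
10.7 [ 617.64 -176.74  280.98] 0.0008 [-7.2 -0.2  9.9]
the job is handed in; nothing more can be done
None
```

The 40 mm spacer is standing in the tray's empty compartment, and the lid is held open at about 60° by its handle. I handed the job in at about 10.7 s of the 54 s allowed; the hand-in reports no verdict.

- **Spacer:** I picked the right-hand one of the three; its top measured about 40.6 mm high. I set it down at about (561, 150) mm and let go while the lid was still shut. After release it stood upright, about 1 mm from my estimate of the compartment centre.
- **Lid:** Both cameras put it at about 60°. The grasp position gave 59.6°, but with a radius of 186 mm instead of the expected 182 mm, which is within the calibration and grip-depth error. Over the last four frames the arm was still, with about 12 N on the tool.
- **Other things:** In the final picture nothing else looked moved, and nothing loose was against the lid. I checked this by eye and did not measure each item; the foot switch was outside that picture.

No check failed.

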